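Square a plywood blank in the sawing board and hold it under four clicks of the clamp

TASK

Push the plywood blank square and flush into the corner between the sawing board's back fence and its end stop, and then press the clamp's ratchet lever down exactly four clicks, so that its pad nips the blank in that corner; a fifth click would bruise the ply. The pawl is worn and clicks without locking, so the lever springs up when it is let go: finish while holding it by its wooden handle at the fourth click, ready for the saw. Leave the fret saw, try square, glue bottle and pencil mug where they are.

Things in the scene. Friction and masses are not known exactly. Their poses are not given: they have to be found in the camera images.
- sawing_board: Dark sawing board screwed to the table: base 240 (x) x 420 (y) x 18 mm. Origin: centre of its underside; +x points to the back fence, +y to the end stop and clamp. Fence: 22 thick, 30 high above the base, along y, front face at x = 80 mm. Stop: 22 thick, 22 high, face at y = 70 mm, from the fence to x = -15. Clamp rail behind the stop at (45, 130) mm, top 105 mm above table.
- corner (a point): Inner corner on top of the base where fence face and stop face meet: (80, 70, 18) mm in the sawing board's frame, same axes.
- blank: Loose pale plywood blank 70 (x) x 200 (y) x 15 mm, about 0.15 kg, with a pencilled cut line; it starts on the base up to 55 mm out from fence and stop and up to 0.18 rad askew. Origin: centre of its underside, y along its length. Home in the corner (long edge on the fence, end on the stop) its centre is at (45, -30, 18) mm in the sawing board's frame, axes parallel.
- clamp_lever (a joint): Lever angle, rad: 0 at rest, up (sloping 50 degrees above level, rising from the pivot along the sawing board's +y); grows as it is pressed down, stop at 1.28. The pawl rides over teeth (clicks) at 0.1, 0.3, 0.5, 0.7 (fourth), 0.9 (fifth); the fourth notch is at 0.80. Always sprung upward: at lever_grip 4 to 11 N, up by some 4 N on leaving each notch, easing off over the tooth.
- lever_pivot (a point): The lever's pivot, (45, 35, 105) mm in the sawing board's frame; the lever turns about the board's x direction. Own y runs along the lever from pivot to handle, own z square to the lever on its upper side.
- lever_grip (a point): Point on the axis of the wooden handle, 165 mm from the pivot along the lever: the place to hold. Axes as lever_pivot's.
- lever_handle: The lever's turned wooden handle, 24 mm thick, round, 90 mm long, from 113 to 203 mm from the pivot; origin at its middle, own y along it. It may be pressed from above or pinched from its two sides (along the sawing board's x).
- clamp_pad: Clamp's round pad, 28 mm across, at (45, 35) mm in the sawing board's frame under the cast jaw (22 mm wide, 53 to 83 mm above the table). Origin: centre of its rubber lower face, at rest 37 mm above the table, 4 mm above the blank's top. It sinks 2 mm a click, meets the blank at the second notch, then presses through a spring of 6 N/mm.
- fret_saw: Bystander: deep-bowed fret saw lying on the table, to be left alone.
- try_square: Bystander: try square lying on the table, to be left alone.
- glue_bottle: Bystander: glue bottle, 56 mm across, 150 mm tall, to be left alone.
- pencil_mug: Bystander: mug of pencils, 76 mm across, 95 mm tall (pencils to 160 mm), to be left alone.
There are look-alikes about, which are no part of the job. There is more than one size of the blank; the one meant has the size given above.

How it is judged:
On the way, in this order (a step that is already met when the one before it is completed fails the run):
1. the blank lies square and flush in the corner of fence and stop, the lever still up (x of blank in the frame of sawing_board above 0.043 m and y of blank in the frame of sawing_board above -0.032 m and z of blank in the frame of sawing_board below 0.021 m and angle between the x axis of blank and the x axis of sawing_board, either way round below 0.015 rad and value of joint clamp_lever below 0.1 rad), for 0.2 s.
2. the lever is held by its handle at the fourth click (value of joint clamp_lever between 0.72 and 0.88 rad and contact force between the fingers and lever_handle above 1 N), for 0.3 s.
At the end, for the whole second after the job is handed in: The blank lies within 2 mm of fence and stop and within 0.015 rad of square, flat on the base, nipped by the pad with more than 8 N; the lever stands still in the fourth notch (0.72 to 0.88 rad) and the robot is still holding its wooden handle (more than 1 N of contact) (all of step 2 and x of blank in the frame of sawing_board between 0.043 and 0.047 m and y of blank in the frame of sawing_board between -0.032 and -0.028 m and z of blank in the frame of sawing_board below 0.021 m and angle between the x axis of blank and the x axis of sawing_board, either way round below 0.015 rad and velocity of joint clamp_lever between -0.1 and 0.1 rad/s and contact force between clamp_pad and blank above 8 N); the arm keeps its last pose, push and grip.
It fails at once if the lever is taken over the fifth click (value of joint clamp_lever above 0.92 rad).
It fails at once if a bystander is shifted by more than 30 mm (distance of any of fret_saw, try_square, glue_bottle, pencil_mug from where it was at the start of the episode above 0.03 m).
It also fails if it takes over 72 s, if anything falls off the work surface, if the arm or the gripper's body presses on something with over 40 N, if the wrist force passes 120 N, or if a joint passes its speed limit or range.

ROBOT

A 7-joint arm with a two-finger parallel gripper is mounted at the origin on the work surface. World frame = base frame: x ahead of the robot, y to its left, z up, the work surface at z = 0. Lengths are in m, angles in rad, forces in N, time in s.
With the tool pointing down it reaches from about 0.4 to 0.875 m from the base axis. Payload 19.3 kg.
Tool frame: the origin (TCP) lies where the fingers leave the gripper's body, on its centre line; the fingertips stand bot.tip_reach ahead of it and the grasp point (between the pads) lies 54 mm ahead of it (bot.tip_reach is the distance from the TCP to the fingertips, in m); z points along the fingers, y is the line along which they close (so a half turn about z gives the same grasp; the last joint's range is limited). The gripper opens to 85 mm and grips with 20 to 120 N. Pads are 22 mm wide; open, the fingers measure 114 mm over their backs; the gripper's body (76 mm by 85 mm) begins 54 mm behind the grasp point. The pads swing forward as they close: fully open they stand 13 mm farther back than shut.
Start: joints at [1.218, 0.521, -0.036, 1.599, 0.021, 1.021, -0.113], TCP at [0.174, -0.6, 0.304] pointing down, gripper open.
Joint ranges: [-2.91, 2.91], [-0.3, 2.13], [-1.5, 1.42], [0.17, 2.43], [-1.26, 4.41], [0.16, 1.93], [-2.52, 2.52]. Speed limits (rad/s): [1.89, 1.89, 2.39, 2.39, 3.01, 3.01, 3.01].

INTERFACE

Orientations are given as [roll, pitch, yaw] about the fixed x, y, z axes, in that order (R = Rz(yaw) Ry(pitch) Rx(roll)).
In Python, from workcell import bot gives the robot as it stands. The module is installed in compiled form; this text tells all that it offers.
- The arm moves only by the shell command python3 -m jog 'ROWS' [FORCE]. ROWS is JSON, a list that holds one entry, the list of rows, each a list of 7 numbers: the shift along the tool's x, y, z in mm, then the turn, a rotation vector about the tool's x, y, z in rad, then the opening, from 0 (shut) to 1 (fully open). In form: [[[tx, ty, tz, wx, wy, wz, fingers], ...]]. A call has 1 to 5 rows; each row shifts and turns the commanded pose from where the row before left it, along the tool's axes as they then stand; what a row does not reach is not made up. A row lasts 1/10 s, in which the tool goes at most 50 mm and 8.59 degrees, less where a joint would pass 70% of its speed; a pose out of reach is approached as far as the arm can. A call is refused whole if a number of a shift passes 50 or a number of a turn 0.15, either way. A call with a gripper value outside its range is refused whole. The fingers move at their own pace and stop on an object; FORCE is the grip in N (left out, the last holds). Time passes only in rows, so rows that do not move let the fingers close. It gives the time, the measured TCP pose, the force, the opening and the grip force at its end, in the units of the state.
- bot.observe(): the state, without advancing time (a new reading comes with each control period).
- bot.grab_frame(name): name is "scene" or "top" or "wrist"; returns a dict with "img" (384x512x3 uint8, red, green, blue), "intrinsics" (3x3 intrinsics, pixels), "R" (3x3) and "t" (3): a world point X has camera coordinates R X + t; the wrist camera has in their place "tool_from_camera" (4x4, takes a point from camera to tool coordinates, whose origin is the TCP and whose axes are the flange's). Camera axes: x right, y down, z forward; pixel columns grow to the right and rows downward; lengths in m; the calibration is good to about 2 mm. The wrist camera is an equidistant fisheye: a pixel r from the principal point sees the ray r / f radians off the axis. A picture is of the moment at which its call begins: read the wrist's pose just before it. There is no depth.
- bot.job_done(): hands the job in; it is judged then, once.
Trained networks look in a picture, given as the dict that the camera call returned (one of the last four; its "shot" number tells which), for a name from the list of things; names that differ only in an ending like _2 or _b are one class to them, and where a whole thing is asked for, a point or a joint stands for the part that bears it (a point fixed in the world has none). Each returns a list of dicts, best first, with "conf" (0 to 1); they miss things now and then, are a little off and sometimes report something else, mostly with a low value. They report only what shows in the picture. A call takes as long as a camera call. They do not tell look-alikes from the thing itself.
- bot.trace(query, picture): "region" (384x512 bool, what is visible of it).
- bot.spot_point(query, picture): "xyz" ([x, y, z] in m, in world coordinates, good to about 4 mm: a listed point, or the origin of a listed thing).
The state is a dict: "clock": time; "qpos": joint angles; "qd": joint speeds; "joint_efforts": joint torques, N m; "position": TCP position; "tool_rot": TCP orientation; "force": force on the tool from outside, world axes, zero at the start; "moment": the same for the moment, N m; "grip_width": finger opening in m; "finger_force": force on a finger pad.
Only numpy, scipy, OpenCV 4.12 (cv2) and the standard library are available. Lean on these libraries where they do the work, as an engineer would, in place of code of your own. Each camera call takes 0.05 s, during which the arm holds its last target. There are 200 camera calls.

## Working session

There is one attempt and no reset: what is moved stays moved. The work goes in short steps, Python scripts to look and compute and a shell command to move; the robot and the scene stay as the last step left them, time stands still between calls to the robot, and variables do not carry over. Pictures are saved under pics/ and viewed, at most 10 in all, crops included, and the job is handed in when it is done.

```bash
mkdir -p pics; python3 - <<'E'
from workcell import bot
import cv2,numpy as np
s=bot.observe(); print({k:np.round(v,3).tolist() for k,v in s.items()}, bot.tip_reach)
ims=[]
for n in ["scene","top"]:
    f=bot.grab_frame(n); cv2.imwrite(f"pics/{n}0.png",f["img"][:,:,::-1])
    for q in ["sawing_board","corner","blank","lever_pivot","lever_grip","clamp_pad","fret_saw","try_square","glue_bottle","pencil_mug"]:
        r=bot.spot_point(q,f); print(n,q,[(np.round(d["xyz"],3).tolist(),round(d["conf"],2)) for d in r[:3]])
E
```

```text
{'clock': 0.0, 'qpos': [1.218, 0.522, -0.036, 1.6, 0.021, 1.021, -0.113], 'qd': [0.001, 0.001, -0.001, -0.001, 0.001, -0.0, -0.001], 'joint_efforts': [-0.001, -92.712, 1.979, -36.992, 0.018, 0.008, -0.0], 'position': [0.174, -0.6, 0.303], 'tool_rot': [-3.14, 0.0, 0.283], 'force': [-0.697, 0.295, 0.518], 'moment': [0.027, -0.007, -0.02], 'finger_force': 0.0, 'grip_width': 0.085} 0.0726
scene sawing_board [([0.51, 0.014, 0.002], 0.61)]
scene corner [([0.59, 0.094, 0.02], 0.61)]
scene blank [([0.53, -0.052, 0.019], 0.93), ([0.578, -0.304, -0.0], 0.69), ([0.755, -0.11, -0.004], 0.63)]
scene lever_pivot [([0.553, 0.055, 0.103], 0.75)]
scene lever_grip [([0.551, 0.157, 0.232], 0.71)]
scene clamp_pad []
scene fret_saw [([0.387, 0.483, -0.003], 0.79)]
scene try_square [([0.297, 0.255, 0.003], 0.84)]
scene glue_bottle [([0.809, 0.08, -0.001], 0.53)]
scene pencil_mug [([0.32, -0.5, -0.002], 0.91), ([0.388, 0.48, -0.002], 0.51), ([0.803, 0.079, -0.001], 0.18)]
top sawing_board [([0.515, 0.018, -0.002], 0.58)]
top corner [([0.587, 0.095, 0.017], 0.55)]
top blank [([0.58, -0.309, -0.002], 0.78), ([0.527, -0.051, 0.016], 0.71), ([0.757, -0.106, -0.001], 0.65)]
top lever_pivot [([0.559, 0.05, 0.109], 0.67)]
top lever_grip [([0.546, 0.162, 0.229], 0.57)]
top clamp_pad [([0.328, -0.498, 0.003], 0.6)]
top fret_saw []
top try_square [([0.587, 0.09, 0.018], 0.47)]
top glue_bottle [([0.8, 0.083, -0.004], 0.64)]
top pencil_mug [([0.325, -0.496, 0.003], 0.97)]
```

View pics/scene0.png

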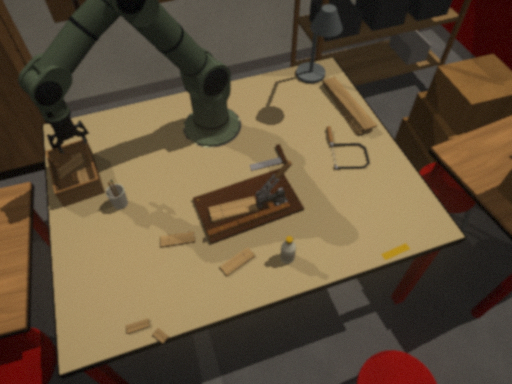

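View pics/top0.png

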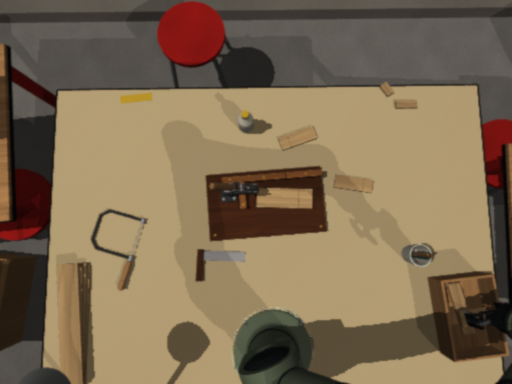

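The scene view shows the board at about (248,205), with the clamp at its right end and the wanted blank on it at (230,208). Two look-alike blanks lie on the table at (178,240) and (238,262). In the top view the board is at (267,203), with fence up (+x) and stop and clamp left (+y), and its yaw is small and positive. The networks agree with this. Next I'll swing around the base for a closer look.

```bash
python3 -m jog '[[[47,0,0,0,0,-0.08,0],[47,0,0,0,0,-0.08,0],[47,0,0,0,0,-0.08,0],[47,0,0,0,0,-0.08,0],[47,0,0,0,0,-0.08,0]]]' 100
python3 -m jog '[[[47,0,0,0,0,-0.08,0],[47,0,0,0,0,-0.08,0],[47,0,0,0,0,-0.08,0],[47,0,0,0,0,-0.08,0],[30,0,0,0,0,-0.08,0]]]'
python3 - <<'E'
from workcell import bot
import cv2,numpy as np
s=bot.observe(); print({k:np.round(s[k],3).tolist() for k in ["clock","qpos","position","tool_rot","grip_width"]})
f=bot.grab_frame("wrist"); cv2.imwrite("pics/w1.png",f["img"][:,:,::-1]); print(f["tool_from_camera"],f["intrinsics"])
for q in ["sawing_board","corner","blank","lever_pivot","lever_grip"]:
    r=bot.spot_point(q,f); print(q,[(np.round(d["xyz"],3).tolist(),round(d["conf"],2)) for d in r[:3]])
E
```

```text
clock: 1.6
position: [0.387, -0.4992, 0.3039]
tool_rot: [3.141, -0.0, 0.686]
force: [0.7, -1.9, 0.8]
grip_width: 0.0124
finger_force: 0.0
clock: 2.1
position: [0.5338, -0.3368, 0.3039]
tool_rot: [3.141, -0.001, 1.089]
force: [-0.4, -0.7, -0.1]
grip_width: 0.0004
finger_force: 0.0
{'clock': 2.1, 'qpos': [0.665, 0.544, -0.292, 1.572, 0.171, 1.051, -0.155], 'position': [0.534, -0.337, 0.304], 'tool_rot': [3.141, -0.001, 1.089], 'grip_width': 0.0}
[[ 6.61328585e-04 -9.52574343e-01 -3.04305249e-01  7.77279972e-02]
 [ 9.99999632e-01  4.63820165e-04  7.21332130e-04 -1.35697830e-04]
 [-5.45979569e-04 -3.04305614e-01  9.52574299e-01 -6.93644730e-02]
 [ 0.00000000e+00  0.00000000e+00  0.00000000e+00  1.00000000e+00]] [[297.31863964   0.         259.76211847]
 [  0.         297.31863964 194.19174714]
 [  0.           0.           1.        ]]
sawing_board []
corner []
blank [([0.578, -0.306, -0.003], 0.59)]
lever_pivot []
lever_grip []
```

View pics/w1.png

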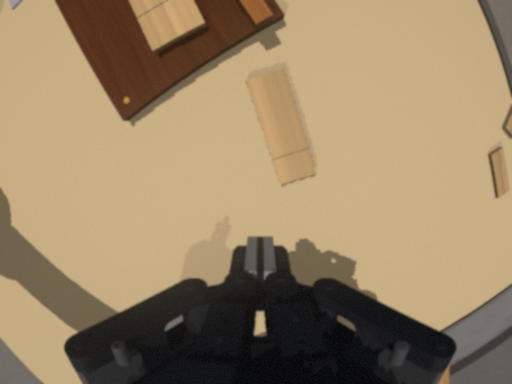

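The wrist view shows the front corner of the board at (127,121), the fence end at about (280,15) and the end of the wanted blank at (178,38). The piece at (280,125) is a look-alike on the table. I'll move closer and square up.

```bash
python3 -m jog '[[[40,-32,0,0,0,0,0],[40,-32,0,0,0,0,0],[39,-32,0,0,0,0,0],[0,0,0,0,0,-0.14,0],[0,0,0,0,0,-0.14,0]]]'
python3 -m jog '[[[0,0,0,0,0,-0.14,0],[0,0,0,0,0,-0.13,0],[0,0,0,0,0,0,0]]]'
cat > h.py <<'E'
from workcell import bot
import cv2,numpy as np
from scipy.spatial.transform import Rotation as Ro
def wpix(f,s,uv,z):
    K=f["intrinsics"];T=np.array(f["tool_from_camera"])
    d=(np.array(uv,float)-[K[0][2],K[1][2]]); r=np.hypot(*d.T); th=r/K[0][0]
    c=np.c_[d/np.maximum(r,1e-9)[:,None]*np.sin(th)[:,None],np.cos(th)]
    R=Ro.from_euler("xyz",s["tool_rot"]).as_matrix()
    w=c@T[:3,:3].T@R.T; o=R@T[:3,3]+s["position"]
    return o+w*((z-o[2])/w[:,2])[:,None]
E
python3 - <<'E'
from h import *
s=bot.observe(); print({k:np.round(s[k],3).tolist() for k in ["clock","qpos","position","tool_rot"]})
f=bot.grab_frame("wrist"); cv2.imwrite("pics/w2.png",f["img"][:,:,::-1])
for q in ["sawing_board","corner","blank","lever_pivot","lever_grip"]:
    r=bot.spot_point(q,f); print(q,[(np.round(d["xyz"],3).tolist(),round(d["conf"],2)) for d in r[:3]])
for q in ["blank"]:
    for d in bot.trace(q,f)[:2]:
        c,_=cv2.findContours(d["region"].astype(np.uint8),0,1); c=max(c,key=cv2.contourArea)[:,0]
        p=wpix(f,s,c,0.033); (m,wh,a)=cv2.minAreaRect((p[:,:2]*1000).astype(np.float32)); print(q,d["conf"],m,wh,a,cv2.approxPolyDP(c[:,None],4,True)[:,0].tolist())
E
```

```text
clock: 2.9
position: [0.5028, -0.1927, 0.3044]
tool_rot: [3.141, 0.001, 1.368]
force: [0.7, -1.2, -0.3]
grip_width: 0.0001
finger_force: 0.0
clock: 3.2
position: [0.5027, -0.1941, 0.3039]
tool_rot: [3.142, 0.0, 1.633]
force: [0.1, 0.8, -0.3]
grip_width: -0.0005
finger_force: 0.0
{'clock': 3.2, 'qpos': [0.603, 0.415, -0.458, 1.811, 0.218, 0.966, 0.116], 'position': [0.503, -0.194, 0.304], 'tool_rot': [3.142, 0.0, 1.633]}
sawing_board []
corner []
blank [([0.526, -0.053, 0.018], 0.92), ([0.577, -0.306, -0.0], 0.92), ([0.757, -0.105, -0.002], 0.86)]
lever_pivot []
lever_grip []
blank 0.97 (735.5226440429688, -109.01232147216797) (53.138465881347656, 130.466552734375) 19.914932250976562 [[449, 69], [420, 74], [435, 168], [463, 160]]
blank 0.84 (574.6934204101562, -289.4515380859375) (125.03106689453125, 47.85466003417969) 81.24787902832031 [[307, 197], [289, 259], [296, 280], [311, 285], [341, 205]]
```

View pics/w2.png

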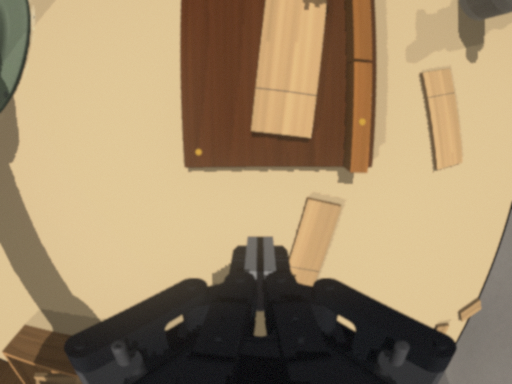

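The wrist view shows the board's front corner at (185,168) and its near edge running to (348,167). The fence's inner top edge is at x of about 348, and the blank's near end runs (252,133)–(312,138), with its left edge up to (265,0).

```bash
python3 - <<'E'
from h import *
s=bot.observe(); f=bot.grab_frame("wrist")
def show(n,uv,z):
    p=wpix(f,s,uv,z)[:,:2]*1000; print(n,p.round(1).tolist(), [round(float(np.arctan2(-(b-a)[0],(b-a)[1])),3) for a,b in zip(p,p[1:])]); return p
show("board left edge",[(185,168),(182,80),(182,3)],.018)
show("board end",[(185,168),(340,167)],.018)
show("fence front top",[(348,170),(350,90),(353,5)],.048)
show("fence back top",[(367,170),(374,5)],.048)
show("blank left",[(252,133),(258,70),(265,3)],.033)
show("blank right",[(312,138),(327,3)],.033)
# refine edges by gradient along rows
g=cv2.GaussianBlur(f["img"],(3,3),0).astype(float).sum(2)
def edge(u0s,vs,z,n):
    pts=[]
    for v in vs:
        u0=np.interp(v,[u0s[0][1],u0s[1][1]],[u0s[0][0],u0s[1][0]]); us=np.arange(int(u0)-8,int(u0)+9)
        d=abs(g[v,us+1]-g[v,us-1]); d=np.where(d>.5*d.max(),d,0); pts.append(((us*d).sum()/d.sum(),v))
    p=wpix(f,s,pts,z)[:,:2]*1000; a,b=np.polyfit(p[:,1],p[:,0],1)
    r=p[:,0]-a*p[:,1]-b; k=abs(r)<2*np.median(abs(r))+.3; a,b=np.polyfit(p[k,1],p[k,0],1)
    print(n,"yaw",round(-np.arctan(a),4),"x at y=-130,-30:",round(a*-130+b,1),round(a*-30+b,1),"res",np.abs(r).mean().round(2))
edge([(182,3),(185,166)],range(5,160,4),.018,"board left")
edge([(265,3),(252,130)],range(5,128,4),.033,"blank left")
edge([(327,3),(312,134)],range(5,130,4),.033,"blank right")
edge([(353,3),(348,165)],range(5,160,4),.048,"fence front")
E
```

```text
board left edge [[410.1, -200.1], [403.9, -91.4], [396.9, 7.3]] [0.057, 0.07]
board end [[410.1, -200.1], [603.5, -186.9]] [-1.503]
fence front top [[604.7, -183.7], [596.9, -92.4], [595.0, 8.4]] [0.085, 0.019]
fence back top [[628.4, -181.8], [620.4, 13.8]] [0.041]
blank left [[491.7, -151.2], [494.2, -78.5], [497.1, 2.7]] [-0.034, -0.036]
blank right [[561.2, -152.1], [568.1, 11.0]] [-0.042]
board left yaw 0.068 x at y=-130,-30: 403.7 396.8 res 0.13
blank left yaw -0.0456 x at y=-130,-30: 490.0 494.5 res 0.12
blank right yaw -0.0445 x at y=-130,-30: 560.2 564.6 res 0.11
fence front yaw 0.0672 x at y=-130,-30: 602.7 595.9 res 0.23
```

Board: origin (515,18) mm, yaw 0.068. That agrees with the network. In the board frame the blank is at about (11,-71) with yaw -0.113, so it needs +34 in x and +41 in y. I'll lower the closed fingers in front of its long edge.

```bash
python3 -m jog '[[[40,-10,0,0,0,-0.006,0],[41,-10,0,0,0,0,0],[40,-10,0,0,0,0,0],[0,0,45,0,0,0,0],[0,0,45,0,0,0,0]]]'
python3 -m jog '[[[0,0,45,0,0,0,0],[0,0,40,0,0,0,0],[0,0,24,0,0,0,0],[0,0,10,0,0,0,0],[0,0,0,0,0,0,0]]]'
```

```text
clock: 4.1
position: [0.4657, -0.0733, 0.214]
tool_rot: [3.138, 0.001, 1.64]
force: [2.1, -1.7, -0.6]
grip_width: 0.0
finger_force: 0.0
clock: 4.6
position: [0.465, -0.0738, 0.0943]
tool_rot: [-3.14, -0.0, 1.639]
force: [0.6, 0.2, 0.0]
grip_width: -0.0001
finger_force: 0.0
```

```bash
python3 -m jog '[[[0,10,0,0,0,0,0],[0,10,0,0,0,0,0],[0,8,0,0,0,0,0],[0,8,0,0,0,0,0],[0,6,0,0,0,0,0]]]'
python3 -m jog '[[[0,2,0,0,0,0,0],[0,2,0,0,0,0,0],[0,2,0,0,0,0,0],[0,0,0,0,0,0,0]]]'
python3 -m jog '[[[0,2,0,0,0,0,0],[0,0,0,0,0,0,0]]]'
```

```text
clock: 5.1
position: [0.5074, -0.0717, 0.0955]
tool_rot: [-3.141, 0.001, 1.638]
force: [-11.3, -0.9, 18.0]
grip_width: -0.0001
finger_force: 8.5
clock: 5.5
position: [0.5136, -0.0711, 0.0955]
tool_rot: [3.141, 0.0, 1.638]
force: [-3.3, -1.9, 4.0]
grip_width: 0.0
finger_force: 2.1
clock: 5.7
position: [0.5153, -0.0709, 0.0953]
tool_rot: [-3.141, 0.0, 1.638]
force: [-5.0, -1.1, 8.4]
grip_width: 0.0004
finger_force: 4.2
```

```bash
python3 -m jog '[[[0,2,0,0,0,0,0],[0,0,0,0,0,0,0]]]'
python3 -m jog '[[[0,2,0,0,0,0,0],[0,0,0,0,0,0,0]]]'
python3 -m jog '[[[0,2,0,0,0,0,0],[0,0,0,0,0,0,0]]]'
python3 - <<'E'
from h import *
f=bot.grab_frame("wrist"); cv2.imwrite("pics/w3.png",f["img"][:,:,::-1])
E
```

```text
clock: 5.9
position: [0.5161, -0.0707, 0.0952]
tool_rot: [-3.139, 0.001, 1.638]
force: [-13.7, 0.4, 17.0]
grip_width: 0.0005
finger_force: 9.6
clock: 6.1
position: [0.5168, -0.0706, 0.0951]
tool_rot: [-3.136, 0.001, 1.639]
force: [-23.2, 1.4, 25.1]
grip_width: 0.0004
finger_force: 15.4
clock: 6.3
position: [0.5174, -0.0705, 0.095]
tool_rot: [-3.133, 0.001, 1.638]
force: [-34.3, 2.2, 34.9]
grip_width: 0.0002
finger_force: 22.3
```

View pics/w3.png

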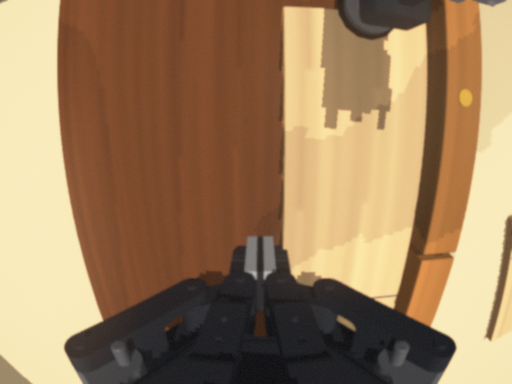

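The blank's long edge lies on the fence, and its +y end at (283,8) is still short of the stop. Now I'll push on its near end.

```bash
python3 -m jog '[[[0,-8,0,0,0,0,0],[0,-8,-15,0,0,0,0],[0,0,-35,0,0,0,0],[-40,20,0,0,0,0,0],[-40,25,0,0,0,0,0]]]'
python3 -m jog '[[[-29,17,0,0,0,0,0],[0,0,20,0,0,0,0],[0,0,20,0,0,0,0],[0,0,10,0,0,0,0],[0,0,0,0,0,0,0]]]'
python3 - <<'E'
from h import *
s=bot.observe(); d=(s["position"][:2]-np.array([.5149,.0182]))*1000; c,n=np.cos(.068),np.sin(.068); print(d@[c,n],d@[-n,c])
f=bot.grab_frame("wrist"); cv2.imwrite("pics/w4.png",f["img"][:,:,::-1])
E
```

```text
clock: 6.85
position: [0.5569, -0.1489, 0.1468]
tool_rot: [3.139, 0.001, 1.641]
force: [1.3, -0.4, -0.8]
grip_width: -0.0002
finger_force: 0.0
clock: 7.35
position: [0.5742, -0.1756, 0.094]
tool_rot: [-3.14, -0.001, 1.639]
force: [-0.3, 0.3, -0.1]
grip_width: 0.0001
finger_force: 0.0
45.96782751516658 -197.420005814942
```

View pics/w4.png

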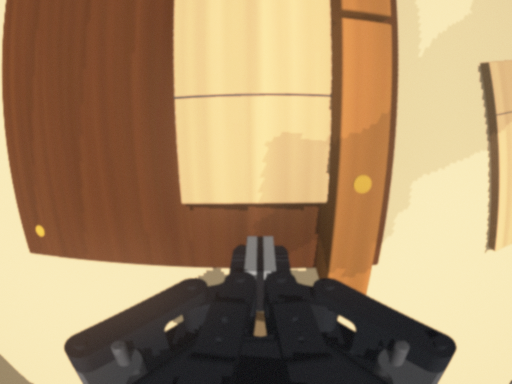

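The blank is square against the fence. Its near end is at row 204 and the fingertips stand centred behind it. Pushing +y about 56 mm.

```bash
python3 -m jog '[[[10,0,0,0,0,0,0],[12,0,0,0,0,0,0],[12,0,0,0,0,0,0],[10,0,0,0,0,0,0],[4,0,0,0,0,0,0]]]'
python3 -m jog '[[[3,0,0,0,0,0,0],[2,0,0,0,0,0,0],[2,0,0,0,0,0,0],[0,0,0,0,0,0,0]]]'
python3 -m jog '[[[2,0,0,0,0,0,0],[0,0,0,0,0,0,0]]]'
python3 -m jog '[[[2,0,0,0,0,0,0],[0,0,0,0,0,0,0]]]'
```

```text
clock: 7.9
position: [0.5713, -0.1263, 0.0953]
tool_rot: [3.141, -0.0, 1.64]
force: [0.2, -2.2, 2.1]
grip_width: 0.0001
finger_force: 0.9
clock: 8.3
position: [0.5706, -0.1212, 0.0948]
tool_rot: [-3.141, -0.0, 1.639]
force: [-0.2, 0.0, 0.9]
grip_width: 0.0002
finger_force: 0.2
clock: 8.5
position: [0.5703, -0.1208, 0.0948]
tool_rot: [-3.141, 0.002, 1.637]
force: [0.4, -10.2, 0.9]
grip_width: -0.0002
finger_force: 5.0
clock: 8.7
position: [0.5699, -0.1205, 0.0949]
tool_rot: [-3.141, 0.004, 1.636]
force: [-0.2, -18.4, 2.2]
grip_width: 0.0
finger_force: 9.4
```

Contact with the stop is confirmed. I'll back off and re-press the long edge to make sure it's still flush with the fence.

```bash
python3 -m jog '[[[-8,0,0,0,0,0,0],[-4,0,-15,0,0,0,0],[0,-10,-35,0,0,0,0],[30,-30,0,0,0,0,0],[35,-26,0,0,0,0,0]]]'
python3 -m jog '[[[7,0,0,0,0,0,0],[0,0,20,0,0,0,0],[0,0,20,0,0,0,0],[0,0,10,0,0,0,0],[0,0,0,0,0,0,0]]]'
python3 -m jog '[[[0,6,0,0,0,0,0],[0,4,0,0,0,0,0],[0,3,0,0,0,0,0],[0,2,0,0,0,0,0],[0,0,0,0,0,0,0]]]'
```

```text
clock: 9.2
position: [0.5002, -0.069, 0.1464]
tool_rot: [3.14, 0.0, 1.636]
force: [0.8, 1.8, -1.2]
grip_width: -0.0001
finger_force: 0.0
clock: 9.7
position: [0.5003, -0.0616, 0.0944]
tool_rot: [-3.14, -0.0, 1.639]
force: [-0.4, -0.6, -0.0]
grip_width: 0.0002
finger_force: 0.0
clock: 10.2
position: [0.5152, -0.061, 0.0952]
tool_rot: [-3.141, 0.0, 1.638]
force: [-4.1, -1.4, 7.1]
grip_width: -0.0001
finger_force: 3.4
```

```bash
python3 -m jog '[[[0,3,0,0,0,0,0],[0,0,0,0,0,0,0],[0,2,0,0,0,0,0],[0,0,0,0,0,0,0]]]'
python3 - <<'E'
from h import *
f=bot.grab_frame("wrist"); cv2.imwrite("pics/w5.png",f["img"][:,:,::-1])
E
```

```text
clock: 10.6
position: [0.5167, -0.0609, 0.0948]
tool_rot: [-3.133, 0.001, 1.638]
force: [-28.7, -0.4, 29.7]
grip_width: -0.0002
finger_force: 18.9
```

View pics/w5.png

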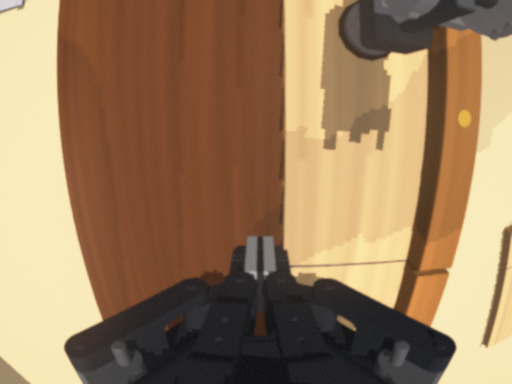

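The blank is flush along the fence, and its cut line is parallel to the fence-groove line at row 268. I'll back away, rise, and take the pre-grasp pose for the lever.

```bash
python3 -m jog '[[[0,-6,0,0,0,0,0],[0,-8,-10,0,0,0,0],[0,0,-45,0,0,0,0],[0,0,-50,0,0,0,0.3],[0,0,-50,0,0,0,0.7]]]'
python3 -m jog '[[[0,0,-50,0,0,0,0.75],[0,0,-50,0,0,0,0.75],[42,15,0,0,0,0,0.75],[42,15,0,0,0,0,0.75],[42,15,0,0,0,0,0.75]]]'
python3 -m jog '[[[39,15,0,0,0,0,0.75],[0,0,0,0,0.14,0,0.75],[0,0,0,0,0.14,0,0.75],[0,0,0,0,0.14,0,0.75],[0,0,0,0,0,0,0.75]]]'
python3 - <<'E'
from h import *
f=bot.grab_frame("scene"); s=bot.observe(); print(np.round(s["qpos"],2))
for q in ["lever_grip","lever_handle","lever_pivot","blank","corner"]:
    r=bot.spot_point(q,f); print(q,[(np.round(d["xyz"],3).tolist(),round(d["conf"],2)) for d in r[:2]])
g=bot.grab_frame("wrist"); cv2.imwrite("pics/w6.png",g["img"][:,:,::-1])
for q in ["lever_grip","lever_handle"]:
    r=bot.spot_point(q,g); print(q,[(np.round(d["xyz"],3).tolist(),round(d["conf"],2)) for d in r[:2]])
E
```

```text
clock: 11.15
position: [0.5058, -0.0611, 0.2524]
tool_rot: [-3.142, -0.0, 1.639]
force: [0.4, -1.0, 0.1]
grip_width: 0.0282
finger_force: 0.0
clock: 11.65
position: [0.5427, 0.0687, 0.3513]
tool_rot: [3.14, 0.0, 1.638]
force: [1.2, 0.0, -0.5]
grip_width: 0.064
finger_force: 0.0
clock: 12.15
position: [0.5554, 0.104, 0.3494]
tool_rot: [-3.14, -0.423, 1.633]
force: [0.4, -1.6, -0.9]
grip_width: 0.0642
finger_force: 0.0
[ 0.42  0.48 -0.74  1.71 -0.12  0.99 -0.12]
lever_grip [([0.549, 0.158, 0.232], 0.86)]
lever_handle [([0.553, 0.151, 0.227], 0.62), ([0.56, -0.01, 0.019], 0.41)]
lever_pivot [([0.552, 0.052, 0.103], 0.77)]
blank [([0.562, -0.012, 0.019], 0.88), ([0.578, -0.303, 0.002], 0.65)]
corner [([0.587, 0.097, 0.017], 0.77)]
lever_grip [([0.547, 0.16, 0.232], 0.6)]
lever_handle [([0.555, 0.155, 0.226], 0.64)]
```

View pics/w6.png

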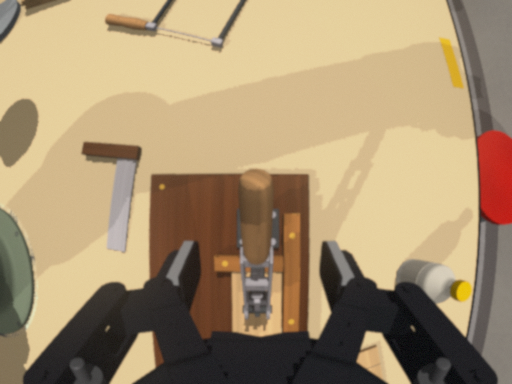

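The handle is centred between the open fingers, at (256,215) against the fingers at columns 183 and 333. The networks put the grip at (549,159,232), which matches the geometry of (550,162,231). I'll advance along the tool axis and close.

```bash
python3 -m jog '[[[2,-1,30,0,0,0,0.75],[2,0,30,0,0,0,0.75],[0,0,18,0,0,0,0.75],[0,0,0,0,0,0,0.75],[0,0,0,0,0,0,0]]]' 60
python3 -m jog '[[[0,0,0,0,0,0,0],[0,0,0,0,0,0,0],[0,0,0,0,0,0,0],[0,0,0,0,0,0,0]]]'
```

```text
clock: 13.1
position: [0.5519, 0.1428, 0.2808]
tool_rot: [3.141, -0.42, 1.639]
force: [-0.0, 0.7, 0.3]
grip_width: 0.0506
finger_force: 0.0
clock: 13.5
position: [0.5504, 0.1428, 0.281]
tool_rot: [-3.139, -0.42, 1.639]
force: [-14.3, -2.0, 10.3]
grip_width: 0.0227
finger_force: 58.5
```

The handle is gripped at a width of 23 mm, and the grasp point is at (549,165,232) as expected. I'll swing it down about the pivot, with tool and lever together at 0.1 rad per row.

```bash
python3 -m jog '[[[0,-1,0,0,0,0,0],[11.8,0,15.7,0,-0.1,0,0],[11.8,0,15.7,0,-0.1,0,0],[11.8,0,15.7,0,-0.1,0,0],[11.8,0,15.7,0,-0.1,0,0]]]' 60
python3 -m jog '[[[11.8,0,15.7,0,-0.1,0,0],[0,0,0,0,0,0,0]]]'
cat > ang.py <<'E'
from h import *
s=bot.observe(); R=Ro.from_euler("xyz",s["tool_rot"]).as_matrix(); g=np.array(s["position"])+R@[0,0,.054]
c,n=np.cos(.068),np.sin(.068); d=g[:2]-[.5149,.0182]; y=d@[-n,c]-.035; z=g[2]-.105
print("xb",d@[c,n],"r",np.hypot(y,z),"lever",np.deg2rad(50)-np.arctan2(z,y),"tilt",-s["tool_rot"][1],"F",s["force"],s["moment"],s["grip_width"],s["clock"],np.round(s["qpos"],2))
E
python3 ang.py
```

```text
clock: 14.0
position: [0.546, 0.2024, 0.2328]
tool_rot: [-3.141, -0.012, 1.636]
force: [-10.3, -18.2, 0.3]
grip_width: 0.0223
finger_force: 59.2
clock: 14.2
position: [0.5449, 0.2154, 0.2155]
tool_rot: [-3.139, 0.091, 1.641]
force: [-3.6, -17.9, 1.0]
grip_width: 0.0226
finger_force: 63.3
xb 0.04320732662624803 r 0.16485764311954218 lever 0.5211987610827649 tilt -0.09072071049281516 F [ -3.60186993 -17.94756129   0.9854179 ] [-3.35339104  0.99034596 -0.37938898] 0.02255960873549443 14.2 [-0.26  0.6  -0.37  1.75  0.36  0.9  -0.74]
```

```bash
python3 -m jog '[[[10.8,0,15.7,0,-0.1,0,0],[11.3,0,15.7,0,-0.1,0,0],[9,0,12.6,0,-0.08,0,0],[0,0,0,0,0,0,0],[0,0,0,0,0,0,0]]]' 60
python3 ang.py; python3 - <<'E'
from h import *
f=bot.grab_frame("scene"); g=bot.grab_frame("top")
cv2.imwrite("pics/s7.png",np.hstack([cv2.resize(x["img"][a:b,c:d],(400,400))for x,a,b,c,d in((f,130,250,190,310),(g,140,260,200,320))])[:,:,::-1])
for n,x in(("scene",f),("top",g)):
  for q in ["lever_grip","lever_handle","lever_pivot","blank"]:
    r=bot.spot_point(q,x); print(n,q,[(np.round(d["xyz"],3).tolist(),round(d["conf"],2)) for d in r[:1]])
E
```

```text
clock: 14.7
position: [0.5435, 0.2387, 0.1686]
tool_rot: [-3.14, 0.363, 1.639]
force: [-9.3, -4.7, 6.6]
grip_width: 0.0224
finger_force: 63.9
xb 0.043424290512066165 r 0.16446270869273072 lever 0.7925924624137328 tilt -0.3626851141617087 F [-9.33686167 -4.71779533  6.64860406] [-0.97092435  1.65973891 -0.82174208] 0.022368166966103508 14.7 [-0.48  0.72 -0.24  1.69  0.53  1.04 -0.96]
scene lever_grip [([0.545, 0.217, 0.122], 0.63)]
scene lever_handle [([0.55, 0.213, 0.122], 0.52)]
scene lever_pivot [([0.55, 0.052, 0.1], 0.52)]
scene blank [([0.754, -0.108, -0.002], 0.87)]
top lever_grip [([0.542, 0.219, 0.12], 0.69)]
top lever_handle [([0.541, 0.214, 0.122], 0.57)]
top lever_pivot [([0.56, 0.053, 0.106], 0.78)]
top blank [([0.756, -0.105, -0.001], 0.98)]
```

View pics/s7.png

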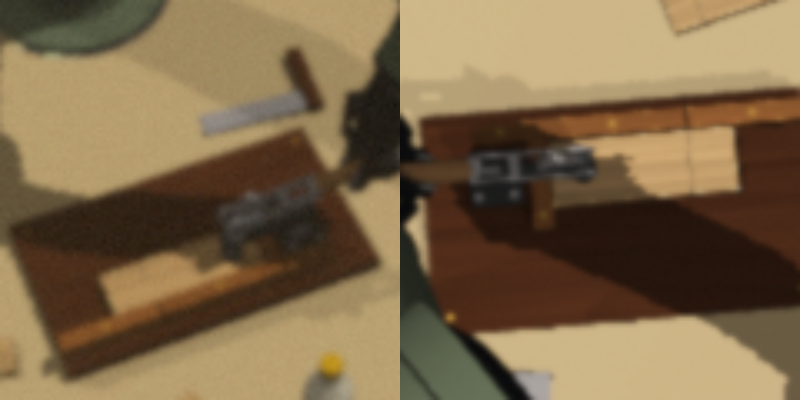

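The lever is nearly level at about 0.79 rad, in the fourth notch. The blank lies along the fence and against the stop (right panel, 555–740 by 125–205). I'll let it settle, check, and hand in.

```bash
python3 -m jog '[[[0,0,0,0,0,0,0],[0,0,0,0,0,0,0],[0,0,0,0,0,0,0],[0,0,0,0,0,0,0],[0,0,0,0,0,0,0]]]' 60
python3 ang.py && python3 -c "
from workcell import bot
print(bot.job_done())"
```

```text
clock: 15.7
position: [0.5435, 0.2386, 0.1694]
tool_rot: [-3.14, 0.361, 1.638]
force: [-9.4, -3.5, 7.5]
grip_width: 0.0225
finger_force: 64.0
xb 0.0434383271672142 r 0.1644685955675411 lever 0.7882611811945093 tilt -0.36110664735374365 F [-9.4494104  -3.4720066   7.48199788] [-0.74243827  1.81251148 -0.89962566] 0.022487953474637962 15.7 [-0.48  0.72 -0.24  1.69  0.53  1.04 -0.96]
the job is handed in; nothing more can be done
None
```

I pushed the blank into the corner against fence and stop, and handed the job in with the gripper holding the lever by its handle at about 0.79 rad, in the fourth notch; the hand-in returned no verdict, and I couldn't measure the pad's force on the blank.

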